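Tack-cure a printed sleeve under the half-open lamp gate

ROBOT

A 6-joint arm with a two-finger parallel gripper is mounted at the origin on a cart in front of the work surface, level with it; the furniture and walls round the work are solid. World frame = base frame: x ahead of the robot, y to its left, z up, the work surface at z = 0. Lengths are in mm, angles in degrees, forces in N, time in s.
With the tool pointing down it reaches from about 300 to 850 mm from the base axis. Payload 4.2 kg.
Tool frame: the origin (TCP) lies midway between the tips of the shut fingers; the grasp point (between the pads) lies 19 mm behind it (env.grasp_offset is the distance from the TCP to the grasp point, in mm); z points along the fingers, y is the line along which they close (so a half turn about z gives the same grasp; the last joint's range is limited). The gripper opens to 91 mm and grips with 3 to 60 N. Pads are 32 mm wide; open, the fingers measure 118 mm over their backs; the gripper's body (76 mm by 178 mm) begins 60 mm behind the grasp point.
Start: joints at [68.755, 18.312, 89.639, -0, 72.044, -1.146], TCP at [197.601, 539.997, 213.976] pointing down, gripper open.
Joint ranges: [-177.97, 177.97], [-48.28, 115.42], [12.27, 149.76], [-77.06, 257.06], [2.81, 150.46], [-146.56, 146.56]. Speed limits (degrees/s): [147.25, 147.25, 180, 180, 180, 180].

INTERFACE

Orientations are given as [roll, pitch, yaw] about the fixed x, y, z axes, in that order (R = Rz(yaw) Ry(pitch) Rx(roll)).
In Python, from workcell import env, optics gives the robot as it stands. The module is installed in compiled form; this text tells all that it offers.
- The arm moves only by the tool send_rows, never from a script. Its argument "targets" is a list that holds one entry, the list of rows, each a list of 7 numbers: the turn, a rotation vector about the world's x, y, z scaled (see below), then the shift along the world's x, y, z scaled (see below), then the closure, from -1 (fully open) to 1 (shut). In form: [[[rx, ry, rz, x, y, z, gripper], ...]]. A call has 1 to 12 rows; each row shifts and turns the commanded pose from where the row before left it; what a row does not reach is not made up. The controller multiplies each number of a shift by 0.2 m and each number of a turn by pi/2 rad. A row lasts 1/10 s, in which the tool goes at most 50 mm and 8.59 degrees, less where a joint would pass 70% of its speed; a pose out of reach is approached as far as the arm can. A call with a number of a shift or a turn outside -1 to 1 is refused whole. A call with a gripper value outside its range is refused whole. The fingers move at their own pace and stop on an object; "grip_force" is the grip in N (left out, the last holds). Time passes only in rows, so rows that do not move let the fingers close. It gives the time, the measured TCP pose, the force, the opening and the grip force at its end, in the units of the state.
- env.state(): the state, without advancing time (a new reading comes with each control period).
- optics.grab_frame(name): name is "scene" or "top" or "wrist"; returns (picture, depth): 420x560x3 uint8, red, green, blue; 420x560 float32, mm along the optical axis (not along the pixel's ray), 0 where there is no reading.
- optics.camera_info(name): a dict with "camera_matrix" (3x3 intrinsics, pixels), "k1" (the pictures are not rectified: a ray, as slopes to the right and down, at radius r is drawn at 1 + k1 r^2 times it, then the intrinsics apply), "R" (3x3) and "t" (3): a world point X has camera coordinates R X + t; the wrist camera has in their place "mount" (4x4, takes a point from camera to tool coordinates, whose origin is the TCP and whose axes are the flange's). Camera axes: x right, y down, z forward; pixel columns grow to the right and rows downward; lengths in mm; the calibration is good to about 2 mm. A picture is of the moment at which its call begins: read the wrist's pose just before it. camera_info takes no time and is no camera call.
- env.job_done(): hands the job in; it is judged then, once.
Trained networks look in the newest picture that a camera, given by its name, has taken for a name from the list of things; names that differ only in an ending like _2 or _b are one class to them, and where a whole thing is asked for, a point or a joint stands for the part that bears it (a point fixed in the world has none). Each returns a list of dicts, best first, with "conf" (0 to 1); they miss things now and then, are a little off and sometimes report something else, mostly with a low value. They report only what shows in the picture. A call takes as long as a camera call. They do not tell look-alikes from the thing itself.
- optics.silhouettes(camera, name): "mask" (420x560 bool, what is visible of it) and "at" ([column, row] in pixels, amid what is visible of it).
- optics.place_of(camera, name): "at" ([column, row] in pixels: a listed point, or the origin of a listed thing).
The state is a dict: "time_s": time; "qpos": joint angles; "qvel": joint speeds; "effort": joint torques, N m; "ee_pos": TCP position; "ee_rot": TCP orientation; "force": force on the tool from outside, world axes, zero at the start; "torque": the same for the moment, N m; "gripper_width": finger opening in mm; "gripper_force": force on a finger pad.
Only numpy, scipy, OpenCV 4.12 (cv2) and the standard library are available. Lean on these libraries where they do the work, as an engineer would, in place of code of your own. Each camera call takes 0.05 s, during which the arm holds its last target. There are 200 camera calls.

TASK

Give the freshly printed flanged sleeve its half-light tack cure. With the curing lamp's gate still shut, pick the sleeve out from the printed parts, slide it flange down and fully home over the upright spigot in front of the lamp, and let go of it, leaving the other two printed parts where they lie. Then slide the gate half open against its spring by the tab on top of it, never as far as three-quarters open, and finish while still holding the tab so that the gate stays half open (it springs shut when let go).

Things in the scene. Friction and masses are not known exactly. Their poses are not given: they have to be found in the camera images.
- sleeve: loose beige printed flanged ring, standing on its flange: flange 44 mm diameter, 11 mm high; above it a collar 32 mm diameter, up to 24 mm height; a 24 mm bore (22 mm free) right through; about 30 g. Origin: centre of the flange's underside, z up along the bore. Grip the collar from above across its 32 mm.
- seat (a point): centre of the shoulder of the lamp's spigot, fixed to the lamp: a 35 mm round shoulder 36 mm above the bench, on which the flange rests when fully home (sleeve origin then at this point). The steel spigot, 19 mm diameter, stands 32 mm up from it, the top 5 mm tapered to 12 mm. Axes as the lamp's.
- lamp: white bench curing lamp, fixed. Head 186 mm wide (y), top 84 mm above the bench (fins to 94); its front face is at x = +12 mm in the lamp's frame. A grey T-shaped base (top 14 mm) carries the spigot in front at x = -70, y = -40 mm. The shut gate and lens are centred at y = -40 mm. Origin on the bench; x points from spigot to head, z up.
- gate (a joint): opening of the gate, a flat steel plate sliding sideways across the lens: 0 shut, 0.022 m half open, 0.044 m fully open. It opens towards the lamp's +y; a pointer at the tab meets the long middle index line on the head's top at half. The spring pushes it shut with about 3 N at 0, 6.3 N at half, 9.6 N at full, plus 0.3 N friction.
- gate_tab (a point): the black grip tab of the gate (this point, the centre of its underside), moving with it: 18 mm (x) by 12 mm (y) by 30 mm high, upright, from 81 to 111 mm above the bench, just in front of the head's upper edge, free on both y sides and above. Axes as the lamp's. Pinch it from above across its 12 mm, or push its -y side towards +y.
- bracket: printed grey bracket, 32 x 45 x 26 mm, with two cheeks and a stud between; a loose bystander. Origin: centre of its underside.
- block: printed grey stepped block, 20 x 60 x 26 mm; a loose bystander. Origin: centre of its underside.
There are look-alikes about, which are no part of the job. What is shaped like the sleeve but red is not meant.

How it is judged (in metres and radians):
On the way:
1. the sleeve is fully home on the spigot, flange down, and let go, with the gate shut (horizontal distance between sleeve and seat below 0.005 m and z of sleeve in the frame of seat between -0.003 and 0.003 m and angle between sleeve's own z axis and vertical below 0.1 rad and contact force between the fingers and sleeve below 0.1 N and value of joint gate below 0.004 m), for 0.2 s.
At the end, for the whole second after the job is handed in: The sleeve sits flange down on the spigot's shoulder (within 5 mm of the axis, within 3 mm of the shoulder's height, upright within 0.1 rad), untouched by the fingers, and the fingers hold the gate by its tab (more than 2 N) at rest at half travel: 22 mm, 4 mm either way (horizontal distance between sleeve and seat below 0.005 m and z of sleeve in the frame of seat between -0.003 and 0.003 m and angle between sleeve's own z axis and vertical below 0.1 rad and contact force between the fingers and sleeve below 0.1 N and value of joint gate between 0.018 and 0.026 m and velocity of joint gate between -0.005 and 0.005 m/s and contact force between the fingers and gate above 2 N); the arm keeps its last pose, push and grip.
It fails at once if the gate is opened (more than 8 mm) while the sleeve is not home on the spigot (value of joint gate above 0.008 m and (horizontal distance between sleeve and seat above 0.008 m or z of sleeve in the frame of seat above 0.006 m)).
It fails at once if the gate is opened three-quarters of its travel (33 mm) or more (value of joint gate above 0.033 m).
It fails at once if the bracket is moved more than 25 mm (distance of bracket from where it was at the start of the episode above 0.025 m).
It fails at once if the block is moved more than 25 mm (distance of block from where it was at the start of the episode above 0.025 m).
It also fails if it takes over 58 s, if anything falls off the work surface, if the arm or the gripper's body presses on something with over 40 N, if the wrist force passes 120 N, or if a joint passes its speed limit or range.

## Working session

There is one attempt and no reset: what is moved stays moved. The work goes in short steps, Python scripts to look and compute and a tool call to move; the robot and the scene stay as the last step left them, time stands still between calls to the robot, and variables do not carry over. Pictures are saved under pics/ and viewed, at most 10 in all, crops included, and the job is handed in when it is done.

Besides the shell and the picture viewer there is one more tool, called after ">>>" as name(argument=value, ...) on one line, values as JSON. send_rows: Moves the arm, as the interface text tells. Its arguments: {"type":"object","properties":{"targets":{"type":"array"},"grip_force":{"type":"number"}},"required":["targets"]}

```bash
mkdir -p pics
cat > h.py <<'E'
import numpy as np, cv2
from workcell import env, optics
from scipy.spatial.transform import Rotation as Ro
def snap(cam,fn=None):
    s=env.state(); p,d=optics.grab_frame(cam)
    if fn: cv2.imwrite('pics/'+fn,p[:,:,::-1])
    return s,p,d
def cam(name,s=None):
    i=optics.camera_info(name); K=np.array(i['camera_matrix']);k1=i['k1']
    if 'mount' in i:
        s=s or env.state()
        M=np.array(i['mount']); T=np.eye(4); T[:3,:3]=Ro.from_euler('xyz',s['ee_rot'],degrees=True).as_matrix(); T[:3,3]=s['ee_pos']
        W=T@M
    else:
        R=np.array(i['R']);t=np.array(i['t']);W=np.eye(4);W[:3,:3]=R.T;W[:3,3]=-R.T@t
    return K,k1,W
def rays(C,px):
    K,k1,W=C
    u=cv2.undistortPoints(np.array(px,float).reshape(-1,1,2),K,np.array([k1,0,0,0,0.])).reshape(-1,2)
    return np.c_[u,np.ones(len(u))]
def at_depth(C,px,z):
    P=rays(C,px)*np.array(z,float).reshape(-1,1)
    return P@C[2][:3,:3].T+C[2][:3,3]
def at_z(C,px,z):
    d=rays(C,px)@C[2][:3,:3].T; o=C[2][:3,3]
    return o+d*((z-o[2])/d[:,2])[:,None]
E
cat > a.py <<'E'
from h import *
print(env.state())
for c in('scene','top'):
    s,p,d=snap(c,c+'0.png'); C=cam(c,s); print(c,C[2].round(2).tolist())
    for n in('sleeve','seat','lamp','gate_tab','bracket','block'):
        for r in optics.place_of(c,n):
            u,v=r['at']; z=d[min(int(v),419),min(int(u),559)]
            print(n,round(r['conf'],2),np.round(r['at'],1),at_depth(C,[r['at']],[z]).round(0),at_z(C,[r['at']],{'seat':36,'gate_tab':81}.get(n,0)).round(1), p[int(v),int(u)])
E
python3 a.py
```

```text
{'time_s': 0.0, 'qpos': array([ 6.87528365e+01,  1.83513585e+01,  8.97065809e+01, -9.55070471e-04,
        7.20434630e+01, -1.14686603e+00]), 'qvel': array([ 0.04970735, -0.01090511,  0.03912764, -0.04238983,  0.02867082,
        0.12923116]), 'effort': array([ 2.15116620e-04, -4.12457085e+01, -2.31976193e+01,  7.27239694e-02,
        4.55900794e-02, -1.36270455e-04]), 'ee_pos': array([197.43690494, 539.50148908, 213.12192926]), 'ee_rot': array([-1.79898600e+02, -1.12174766e-03,  1.59899997e+02]), 'force': array([-0.40662357,  0.03304373,  0.21336647]), 'torque': array([ 0.00137548, -0.00729913, -0.01799079]), 'gripper_force': 0.0, 'gripper_width': 91.45473938832286}
scene [[0.97, -0.18, 0.19, 301.52], [-0.26, -0.72, 0.65, -840.01], [0.02, -0.67, -0.74, 768.59], [0.0, 0.0, 0.0, 1.0]]
sleeve 0.69 [279.4 307.4] [[ 440. -409.   -0.]] [[ 440.1 -409.2    0. ]] [143 134 111]
sleeve 0.58 [296.7 251.5] [[ 501. -310.   16.]] [[ 505.2 -298.9    0. ]] [90 12 11]
sleeve 0.58 [297.3 162.2] [[ 547. -149.   91.]] [[579.4 -56.7  -0. ]] [14 17 17]
seat 0.86 [263.9 186.8] [[ 473. -165.   54.]] [[ 477.
[... 293 characters left out ...]
.52 [245.4 263.7] [[ 400. -319.   24.]] [[ 402.7 -302.6    0. ]] [126 121 111]
top [[-0.02, -0.98, 0.2, 340.81], [-1.0, 0.01, -0.03, -216.46], [0.03, -0.2, -0.98, 915.79], [0.0, 0.0, 0.0, 1.0]]
sleeve 0.77 [374.1 249.6] [[ 435. -413.    0.]] [[ 434.8 -413.6    0. ]] [111 104  87]
sleeve 0.69 [316.3 212.4] [[ 511. -300.    1.]] [[ 511.6 -300.1    0. ]] [118 109  92]
seat 0.72 [243.4 224.7] [[ 477. -158.   68.]] [[ 482.5 -155.6   36. ]] [131 129 116]
lamp 0.67 [216.2 195.3] [[ 543. -102.   28.]] [[549.2 -98.2   0. ]] [92 88 82]
gate_tab 0.68 [234.9 185.8] [[ 541. -145.  111.]] [[ 548.5 -142.8   81. ]] [34 33 31]
block 0.75 [318.3 264.3] [[ 407. -300.    7.]] [[ 407.2 -301.1    0. ]] [97 94 84]
```

Run:
```python
import cv2
a=cv2.imread('pics/top0.png')[120:330,180:460]; cv2.imwrite('pics/top0c.png',cv2.resize(a,None,fx=2.8,fy=2.8,interpolation=cv2.INTER_CUBIC))
```

```text
(no output)
```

View pics/top0c.png

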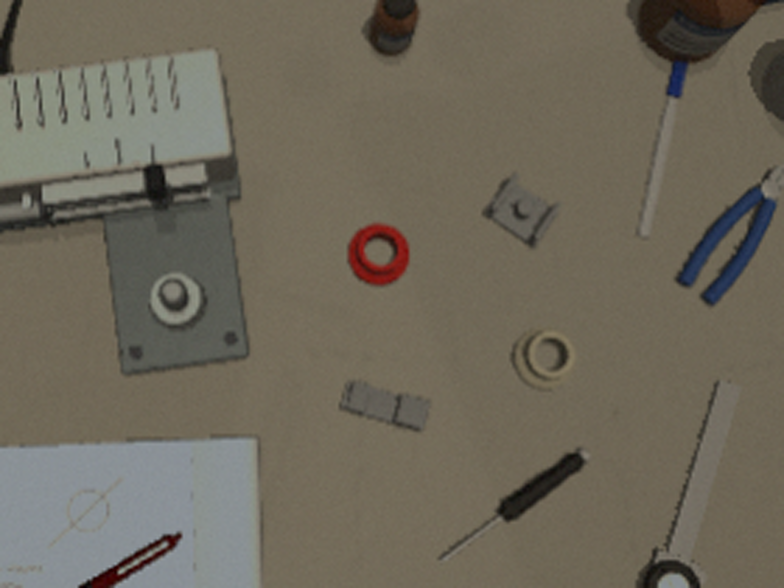

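View pics/scene0.png

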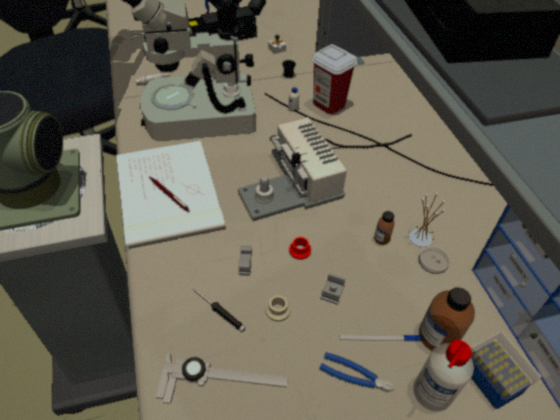

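The beige sleeve is at crop (545,357), about (437,-411) in world. The red look-alike is at (380,252), and the spigot at (175,298) with the tab at (155,182) above it. The three index lines are left of the tab, so +y is left. Next I'll check obstacle heights along the way.

```bash
cat > b.py <<'E'
from h import *
for c in('scene','top'):
    s,p,d=snap(c); C=cam(c)
    v,u=np.mgrid[0:420:2,0:560:2]; z=d[v,u].ravel(); P=at_depth(C,np.c_[u.ravel(),v.ravel()],z)[z>0]
    print(c)
    for y in range(-450,650,100):
        print(y,[int(np.percentile(q,99)) if len(q:=P[(P[:,0]>=x)&(P[:,0]<x+100)&(P[:,1]>=y)&(P[:,1]<y+100),2])>3 else None for x in range(100,800,100)])
E
python3 b.py
```

```text
scene
-450 [1, 2, 13, 23, 25, 2, 321]
-350 [1, 2, 26, 25, 23, 74, 323]
-250 [22, 22, 22, 64, 95, 91, 405]
-150 [11, 21, 20, 34, 108, 93, 392]
-50 [12, 13, 12, 2, 90, 90, 344]
50 [11, 324, 316, 300, 159, 142, 304]
150 [1, 230, 302, 294, 158, 143, 146]
250 [0, 60, 62, None, 2, 37, 193]
350 [1, 2, 11, 0, 2, 39, 163]
450 [1, 2, None, 83, 72, 73, 1]
550 [0, 3, None, 107, 72, 32, 2]
top
-450 [2, 4, 15, 25, 26, 4, 307]
-350 [2, 3, 25, 25, 25, 76, 316]
-250 [23, 24, 23, 68, 87, 93, 315]
-150 [13, 22, 22, 39, 110, 94, 313]
-50 [13, 15, 14, 3, 87, 91, 311]
50 [10, 252, 304, 304, 304, 144, 307]
150 [2, 206, 205, 287, 162, 145, 306]
250 [1, 3, None, 3, 3, 38, 74]
350 [None, None, None, None, None, None, None]
450 [None, None, None, None, None, None, None]
550 [None, None, None, None, None, None, None]
```

>>> send_rows(targets=[[[0, 0, -0.08, 0, 0, 0.22, -1], [0, 0, -0.08, 0, 0, 0.22, -1], [0, 0, -0.08, 0, 0, 0.22, -1], [0, 0, -0.08, 0, 0, 0.22, -1], [0, 0, -0.08, 0, 0, 0.22, -1], [0, 0, -0.08, 0.135, -0.195, 0, -1], [0, 0, -0.08, 0.135, -0.195, 0, -1], [0, 0, -0.08, 0.135, -0.195, 0, -1], [0, 0, -0.08, 0.135, -0.195, 0, -1], [0, 0, -0.08, 0.135, -0.195, 0, -1], [0, 0, -0.08, 0.135, -0.195, 0, -1], [0, 0, -0.08, 0.135, -0.195, 0, -1]]])

```text
time_s: 2.0
ee_pos: [387.2, 265.3, 434.2]
ee_rot: [180.0, -0.0, 73.2]
force: [1.3, 1.0, 0.4]
gripper_width: 91.5
gripper_force: 0.0
```

```bash
python3 -c "
from h import *
print(optics.camera_info('wrist')); s=env.state(); print(s['ee_pos'],s['ee_rot'],s['qpos'])"
```

```text
{'camera_matrix': array([[337.76915658,   0.        , 283.92174449],
       [  0.        , 337.76915658, 212.54254506],
       [  0.        ,   0.        ,   1.        ]]), 'k1': -0.07658658770169299, 'mount': array([[ 4.85786651e-04, -9.64145876e-01, -2.65372369e-01,
         7.56736219e+01],
       [ 9.99999804e-01,  5.73123629e-04, -2.51677397e-04,
         6.40030230e-01],
       [ 3.94744899e-04, -2.65372194e-01,  9.64145965e-01,
        -1.72113326e+02],
       [ 0.00000000e+00,  0.00000000e+00,  0.00000000e+00,
         1.00000000e+00]])}
[387.22561818 265.26203082 434.20687777] [ 1.79968785e+02 -3.27393876e-02  7.32212928e+01] [ 3.30103910e+01  5.15158499e+00  7.58737895e+01 -2.73471564e-03
  9.89294707e+01  4.97886816e+01]
```

>>> send_rows(targets=[[[0, 0, -0.083, 0.044, -0.21, 0, -1], [0, 0, -0.083, 0.044, -0.21, 0, -1], [0, 0, -0.083, 0.044, -0.21, 0, -1], [0, 0, -0.083, 0.044, -0.21, 0, -1], [0, 0, -0.083, 0.044, -0.21, 0, -1], [0, 0, -0.083, 0.044, -0.21, 0, -1], [0, 0, -0.083, 0.044, -0.21, 0, -1], [0, 0, -0.083, 0.044, -0.21, 0, -1], [0, 0, -0.083, 0.044, -0.21, 0, -1], [0, 0, 0, 0.044, -0.21, -0.1, -1], [0, 0, 0, 0, 0, -0.24, -1], [0, 0, 0, 0, 0, -0.24, -1]]])

```text
time_s: 3.2
ee_pos: [475.0, -154.6, 316.8]
ee_rot: [179.9, -0.1, 6.1]
force: [1.2, -0.7, 0.4]
gripper_width: 91.1
gripper_force: 0.0
```

>>> send_rows(targets=[[[0, 0, 0, 0, 0, -0.22, -1], [0, 0, 0, 0, 0, -0.22, -1], [0, 0, 0, 0, 0, -0.2, -1], [0, 0, 0, 0, 0, 0, -1], [0, 0, 0, 0, 0, 0, -1], [0, 0, 0, 0, 0, 0, -1]]])

```text
time_s: 3.8
ee_pos: [476.4, -153.6, 192.6]
ee_rot: [179.9, -0.3, 6.3]
force: [0.3, -0.1, -1.1]
gripper_width: 91.1
gripper_force: 0.0
```

```bash
cat > w.py <<'E'
import sys
from h import *
s,p,d=snap('wrist',sys.argv[1]); C=cam('wrist',s); print(s['ee_pos'].round(1),s['ee_rot'].round(2))
for n,z in(('seat',36),('gate_tab',81),('lamp',0),('sleeve',0)):
    for r in optics.place_of('wrist',n):
        print(n,round(r['conf'],2),np.round(r['at'],1),at_z(C,[r['at']],z).round(1))
v,u=np.mgrid[0:420,0:560]; z=d.ravel(); P=at_depth(C,np.c_[u.ravel(),v.ravel()],z).reshape(420,560,3)
np.savez('w.npz',P=P,p=p,d=d)
E
python3 w.py w1.png
```

```text
[ 476.4 -153.6  192.6] [179.87  -0.26   6.27]
seat 0.98 [283.9 196.2] [[ 479.1 -153.1   36. ]]
seat 0.69 [511.3 157.7] [[ 544.2 -376.    36. ]]
gate_tab 0.57 [282.9 127.9] [[ 545.8 -144.8   81. ]]
lamp 0.62 [241.8 122.9] [[ 544.8 -101.3    0. ]]
sleeve 0.71 [414.3 170. ] [[ 516.3 -292.9    0. ]]
sleeve 0.62 [496.1 246.4] [[ 438.7 -412.2    0. ]]
```

View pics/w1.png

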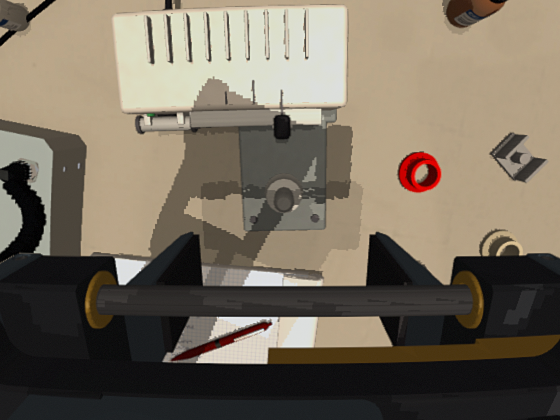

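The spigot shows at (284,196), the tab at (283,127), and the beige sleeve at the right edge, partly hidden, at (500,243). I'll refine the spigot, tab and lamp yaw from depth.

```bash
cat > m.py <<'E'
from h import *
w=np.load('w.npz');P=w['P'];Q=P.reshape(-1,3);p=w['p'].reshape(-1,3).astype(int)
def near(c,r,zl,zh):
    m=(np.hypot(*(Q[:,:2]-c).T)<r)&(Q[:,2]>zl)&(Q[:,2]<zh); return Q[m]
def circ(q):
    return cv2.minEnclosingCircle(q[:,:2].astype(np.float32))
for zl,zh in((62,72),(30,42)):
    q=near([479,-153],25,zl,zh); print(zl,len(q),q.mean(0).round(1),circ(q))
q=near([547,-144],20,100,118); print('tab top',len(q),q.mean(0).round(1),q.min(0).round(1),q.max(0).round(1))
m=(Q[:,2]>79)&(Q[:,2]<88)&(Q[:,0]>545)&(Q[:,0]<680)&(Q[:,1]<0)&(Q[:,1]>-220)
print('head',cv2.minAreaRect(Q[m][:,:2].astype(np.float32)))
m=(Q[:,2]>11)&(Q[:,2]<17)&(Q[:,0]>420)&(Q[:,0]<540)&(Q[:,1]<-80)&(Q[:,1]>-220)
print('base',cv2.minAreaRect(Q[m][:,:2].astype(np.float32)))
E
python3 m.py
```

```text
62 324 [ 480.8 -152.1   67.5] ((479.7679443359375, -152.19888305664062), 9.476797103881836)
30 568 [ 483.9 -151.7   37.2] ((479.877685546875, -152.05819702148438), 17.526901245117188)
tab top 387 [ 547.2 -143.4  111.6] [ 538.5 -150.7  106.8] [ 555.8 -136.8  114.4]
head ((592.916748046875, -97.9543685913086), (81.93926239013672, 185.61695861816406), 7.326721668243408)
base ((490.5101318359375, -151.20550537109375), (109.39659881591797, 90.73741912841797), 6.553772926330566)
```

>>> send_rows(targets=[[[0, 0, 0.01, -0.03, -0.215, 0, -1], [0, 0, 0, -0.03, -0.215, 0, -1], [0, 0, 0, -0.03, -0.215, 0, -1], [0, 0, 0, -0.03, -0.215, -0.05, -1], [0, 0, 0, -0.03, -0.215, -0.1, -1], [0, 0, 0, -0.03, -0.215, -0.1, -1], [0, 0, 0, 0, 0, 0, -1], [0, 0, 0, 0, 0, 0, -1], [0, 0, 0, 0, 0, 0, -1]]])

```text
time_s: 4.95
ee_pos: [439.0, -410.4, 140.8]
ee_rot: [180.0, -0.0, 7.2]
force: [-0.0, 0.3, 0.5]
gripper_width: 91.0
gripper_force: 0.0
```

```bash
python3 w.py w2.png
cat > m2.py <<'E'
from h import *
w=np.load('w.npz');Q=w['P'].reshape(-1,3)
for zl,zh in((20,28),(8,14)):
    m=(np.hypot(Q[:,0]-438,Q[:,1]+412)<35)&(Q[:,2]>zl)&(Q[:,2]<zh); q=Q[m]
    print(zl,len(q),q.mean(0).round(1),cv2.minEnclosingCircle(q[:,:2].astype(np.float32)))
E
python3 m2.py
```

```text
[ 439.  -410.4  140.8] [ 1.7997e+02 -5.0000e-02  7.2000e+00]
sleeve 0.87 [287.6 203.9] [[ 437.6 -413.7    0. ]]
sleeve 0.8 [166.7 105.8] [[ 514.1 -294.3    0. ]]
20 518 [ 439.3 -412.    24.9] ((439.1583251953125, -412.03802490234375), 16.164039611816406)
8 532 [ 444.9 -410.7    9.8] ((439.38079833984375, -411.92547607421875), 21.822921752929688)
```

View pics/w2.png

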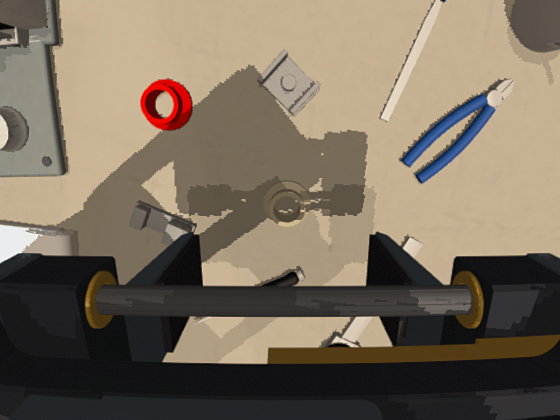

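The beige sleeve is at (286,204), midway between the fingers, and the surroundings are clear. Descending to grip.

>>> send_rows(targets=[[[0, 0, 0, 0.001, -0.008, -0.2, -1], [0, 0, 0, 0, 0, -0.2, -1], [0, 0, 0, 0, 0, -0.2, -1], [0, 0, 0, 0, 0, -0.035, -1], [0, 0, 0, 0, 0, 0, -1], [0, 0, 0, 0, 0, 0, -1]]])

```text
time_s: 5.8
ee_pos: [440.1, -413.6, 14.9]
ee_rot: [179.8, -0.1, 7.2]
force: [-0.1, -0.3, 1.2]
gripper_width: 91.3
gripper_force: 0.0
```

>>> send_rows(targets=[[[0, 0, 0, 0, 0, 0, 1], [0, 0, 0, 0, 0, 0, 1], [0, 0, 0, 0, 0, 0, 1], [0, 0, 0, 0, 0, 0, 1], [0, 0, 0, 0, 0, 0, 1], [0, 0, 0, 0, 0, 0, 1], [0, 0, 0, 0, 0, 0, 1], [0, 0, 0, 0, 0, 0, 1]]], grip_force=12)

```text
time_s: 6.6
ee_pos: [438.8, -412.6, 12.9]
ee_rot: [-180.0, 0.0, 7.2]
force: [0.4, 0.3, -0.5]
gripper_width: 31.5
gripper_force: 12.0
```

>>> send_rows(targets=[[[0, 0, 0, 0, 0, 0.15, 1], [0, 0, 0, 0, 0, 0.2, 1], [0, 0, 0, 0, 0, 0.2, 1], [0, 0, 0, 0.034, 0.2165, 0, 1], [0, 0, 0, 0.034, 0.2165, 0, 1], [0, 0, 0, 0.034, 0.2165, 0, 1], [0, 0, 0, 0.034, 0.2165, 0, 1], [0, 0, 0, 0.034, 0.2165, 0, 1], [0, 0, 0, 0.034, 0.2165, 0, 1], [0, 0, 0, 0, 0, 0, 1], [0, 0, 0, 0, 0, 0, 1], [0, 0, 0, 0, 0, 0, 1]]])

```text
time_s: 7.8
ee_pos: [479.6, -153.7, 123.0]
ee_rot: [180.0, -0.0, 7.1]
force: [-0.0, -0.5, -0.5]
gripper_width: 31.5
gripper_force: 12.0
```

```bash
cat > m3.py <<'E'
from h import *
for c in('wrist','top','scene'):
    s,p,d=snap(c,'h_'+c+'.png'); C=cam(c,s); print(c,s['ee_pos'].round(1),s['gripper_width'])
    z0=s['ee_pos'][2]-13.5
    for r in optics.place_of(c,'sleeve')[:3]: print('sl',round(r['conf'],2),np.round(r['at'],1),at_z(C,[r['at']],z0).round(1))
    for r in optics.place_of(c,'seat')[:2]: print('seat',round(r['conf'],2),np.round(r['at'],1),at_z(C,[r['at']],36).round(1))
    v,u=np.mgrid[0:420,0:560]; P=at_depth(C,np.c_[u.ravel(),v.ravel()],d.ravel())
    for (zl,zh) in((z0+20,z0+27),(z0-2,z0+13)):
        col=p.reshape(-1,3).astype(int); m=(np.hypot(P[:,0]-480,P[:,1]+152)<30)&(P[:,2]>zl)&(P[:,2]<zh)&(col[:,0]-col[:,2]>12); q=P[m]
        if len(q)>5: print(zl,len(q),q.mean(0).round(1),cv2.minEnclosingCircle(q[:,:2].astype(np.float32)))
a=cv2.imread('pics/h_wrist.png')[80:320,140:420]; b=cv2.imread('pics/h_scene.png')[120:240,190:330]
cv2.imwrite('pics/hold.png',np.hstack([cv2.resize(a,(400,343)),cv2.resize(b,(400,343),interpolation=cv2.INTER_CUBIC)]))
E
python3 m3.py
```

```text
wrist [ 479.6 -153.7  123. ] 31.49008670674488
sl 0.62 [446.1 189.2] [[ 529.3 -240.2  109.5]]
sl 0.56 [283.3 254.5] [[ 478.5 -153.1  109.5]]
sl 0.37 [232.3 128.9] [[ 546.8 -117.   109.5]]
seat 0.88 [282.5 220.7] [[ 477.  -152.5   36. ]]
129.48958240901487 1179 [ 485.5 -152.7  134.5] ((481.70556640625, -153.1768341064453), 19.877859115600586)
107.48958240901489 1460 [ 489.4 -151.9  118.4] ((486.02630615234375, -152.21022033691406), 18.80295181274414)
top [ 479.5 -154.   122.9] 31.60174343108567
sl 0.59 [316.1 208.7] [[ 498.  -290.   109.4]]
seat 0.79 [242.8 225.2] [[ 481.5 -154.5   36. ]]
scene [ 479.4 -153.6  122.9] 31.338236504538763
sl 0.63 [299.7 249.6] [[ 482.2 -373.4  109.4]]
sl 0.51 [264.7 161.4] [[ 478.5 -150.7  109.4]]
seat 0.72 [264.5 186.7] [[ 479.  -148.2   36. ]]
129.38885970630798 24 [ 462.3 -152.2  133. ] ((458.9656982421875, -155.89207458496094), 19.30051040649414)
107.38885970630798 119 [ 467.7 -165.3  115.3] ((473.9508056640625, -154.74661254882812), 23.122730255126953)
```

View pics/hold.png

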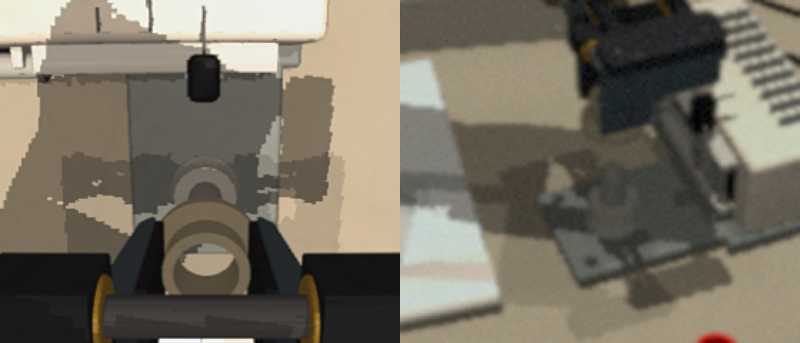

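```bash
cat > m4.py <<'E'
from h import *
from scipy.optimize import least_squares
def ring(q,r):  # fit outer boundary circle of known radius: convex hull points
    h=cv2.convexHull(q[:,:2].astype(np.float32)).reshape(-1,2)
    f=least_squares(lambda c:np.hypot(*(h-c).T)-r,h.mean(0),loss='soft_l1',f_scale=.7); return f.x.round(2),np.abs(f.fun).mean().round(2),len(h)
for k in range(2):
    s,p,d=snap('wrist'); C=cam('wrist',s); v,u=np.mgrid[0:420,0:560]; P=at_depth(C,np.c_[u.ravel(),v.ravel()],d.ravel())
    col=p.reshape(-1,3).astype(int); b=(col[:,0]-col[:,2]>12); n=np.hypot(P[:,0]-480,P[:,1]+152)
    zt=s['ee_pos'][2]+11; print(s['ee_pos'].round(2))
    m=(n<26)&(abs(P[:,2]-zt)<2.5)&b; print('collar top',m.sum(),P[m,2].mean(),ring(P[m],16),P[m].min(0).round(1),P[m].max(0).round(1))
    zf=zt-13; m=(n<32)&(abs(P[:,2]-zf)<2)&b; q=P[m]; print('flange top',m.sum(),q.min(0).round(1),q.max(0).round(1))
    m=(n<30)&(P[:,2]>30)&(P[:,2]<42);q=P[m]; print('shoulder',m.sum(),q.min(0).round(1),q.max(0).round(1))
    m=(n<14)&(P[:,2]>60)&(P[:,2]<73);q=P[m]; print('spigot',m.sum(),q.mean(0) if m.any() else 0)
E
python3 m4.py
```

```text
[ 479.52 -153.17  122.91]
collar top 1028 134.92838637380285 (array([ 480.12, -152.6 ]), np.float64(0.36), 29) [ 469.2 -168.7  131.4] [ 496.  -136.8  136.4]
flange top 750 [ 467.2 -167.8  118.9] [ 501.  -134.8  122.9]
shoulder 693 [ 473.7 -169.5   30.2] [ 497.3 -135.2   41.9]
spigot 42 [ 488.1959032  -151.14952272   63.02937325]
[ 479.54 -153.06  122.94]
collar top 1043 134.93622580313138 (array([ 480.26, -152.51]), np.float64(0.53), 28) [ 469.3 -168.8  131.5] [ 496.1 -136.7  136.4]
flange top 742 [ 467.1 -167.8  118.9] [ 500.6 -134.7  122.9]
shoulder 695 [ 473.5 -169.5   30. ] [ 497.2 -135.1   41.9]
spigot 45 [ 488.26037749 -151.06679114   62.87218701]
```

>>> send_rows(targets=[[[0, 0, 0, -0.001, 0.002, -0.1, 1], [0, 0, 0, 0, 0, -0.1, 1], [0, 0, 0, 0, 0, -0.03, 1], [0, 0, 0, 0, 0, -0.02, 1], [0, 0, 0, 0, 0, -0.02, 1], [0, 0, 0, 0, 0, 0, 1]]])

```text
time_s: 8.95
ee_pos: [479.6, -152.5, 69.1]
ee_rot: [180.0, -0.0, 7.2]
force: [-0.4, 0.0, 0.8]
gripper_width: 31.1
gripper_force: 12.0
```

>>> send_rows(targets=[[[0, 0, 0, 0, 0, -0.015, 1], [0, 0, 0, 0, 0, -0.015, 1], [0, 0, 0, 0, 0, -0.015, 1], [0, 0, 0, 0, 0, 0, 1]]])

```text
time_s: 9.35
ee_pos: [479.1, -152.3, 59.6]
ee_rot: [-180.0, 0.0, 7.2]
force: [-0.6, 0.4, 0.2]
gripper_width: 31.4
gripper_force: 12.0
```

>>> send_rows(targets=[[[0, 0, 0, 0, 0, -0.02, 1], [0, 0, 0, 0, 0, -0.02, 1], [0, 0, 0, 0, 0, -0.015, 1], [0, 0, 0, 0, 0, -0.005, 1], [0, 0, 0, 0, 0, -0.003, 1], [0, 0, 0, 0, 0, 0, 1]]])

```text
time_s: 9.95
ee_pos: [479.3, -152.3, 48.6]
ee_rot: [180.0, -0.0, 7.2]
force: [-2.5, 1.4, 10.5]
gripper_width: 31.5
gripper_force: 12.1
```

Seating contact (10 N) at the expected height. Releasing.

>>> send_rows(targets=[[[0, 0, 0, 0, 0, 0.005, 1], [0, 0, 0, 0, 0, 0, -1], [0, 0, 0, 0, 0, 0, -1], [0, 0, 0, 0, 0, 0, -1], [0, 0, 0, 0, 0, 0, -1], [0, 0, 0, 0, 0, 0, -1], [0, 0, 0, 0, 0, 0, -1], [0, 0, 0, 0, 0, 0, -1]]])

```text
time_s: 10.75
ee_pos: [479.4, -152.4, 48.3]
ee_rot: [180.0, 0.0, 7.2]
force: [-0.5, -0.3, 0.2]
gripper_width: 84.1
gripper_force: 0.0
```

>>> send_rows(targets=[[[0, 0, 0, 0, 0, 0.1, -1], [0, 0, 0, 0, 0, 0.2, -1], [0, 0, 0, 0, 0, 0.2, -1], [0, 0, 0, 0, 0, 0.2, -1], [0, 0, 0, 0, 0, 0, -1], [0, 0, 0, 0, 0, 0, -1], [0, 0, 0, 0, 0, 0, -1]]])

```text
time_s: 11.45
ee_pos: [478.4, -152.1, 187.1]
ee_rot: [-179.9, 0.1, 7.2]
force: [0.1, 0.2, -0.4]
gripper_width: 91.5
gripper_force: 0.0
```

```bash
python3 w.py w3.png
cat > m5.py <<'E'
from h import *
w=np.load('w.npz');Q=w['P'].reshape(-1,3)
n=np.hypot(Q[:,0]-480,Q[:,1]+152)
for zl,zh,R in((63,72,15),(57,62.9,20),(43,51,28)):
    q=Q[(n<R)&(Q[:,2]>zl)&(Q[:,2]<zh)]
    if len(q)>3: print(zl,len(q),q.mean(0).round(1),q[:,2].std().round(2),cv2.minEnclosingCircle(q[:,:2].astype(np.float32)))
q=Q[(np.hypot(Q[:,0]-547,Q[:,1]+144)<22)&(Q[:,2]>103)&(Q[:,2]<118)]
print('tab',len(q),q.mean(0).round(1),cv2.minAreaRect(q[:,:2].astype(np.float32)))
a=cv2.imread('pics/w3.png')[60:300,140:420]; cv2.imwrite('pics/w3c.png',cv2.resize(a,None,fx=2.2,fy=2.2))
E
python3 m5.py
```

```text
[ 478.4 -152.1  187.1] [-1.7994e+02  1.4000e-01  7.1700e+00]
seat 0.68 [283.  199.4] [[ 477.9 -150.5   36. ]]
gate_tab 0.67 [287.  129.2] [[ 546.4 -145.4   81. ]]
lamp 0.56 [244.2 125.4] [[ 542.5 -101.7    0. ]]
sleeve 0.78 [287.2 198.8] [[ 470.6 -155.9    0. ]]
sleeve 0.59 [418.8 172. ] [[ 518.2 -293.2    0. ]]
63 328 [ 480.9 -152.2   67.7] 1.91 ((480.8880615234375, -154.410888671875), 13.892351150512695)
57 496 [ 480.5 -151.3   61. ] 1.19 ((479.7400817871094, -151.5467529296875), 16.166488647460938)
43 594 [ 486.7 -150.6   45.4] 1.62 ((479.90545654296875, -151.49472045898438), 22.01976776123047)
tab 409 [ 547.3 -143.4  111.6] ((547.062255859375, -143.2769317626953), (16.989450454711914, 12.312845230102539), 7.652142524719238)
```

View pics/w3c.png

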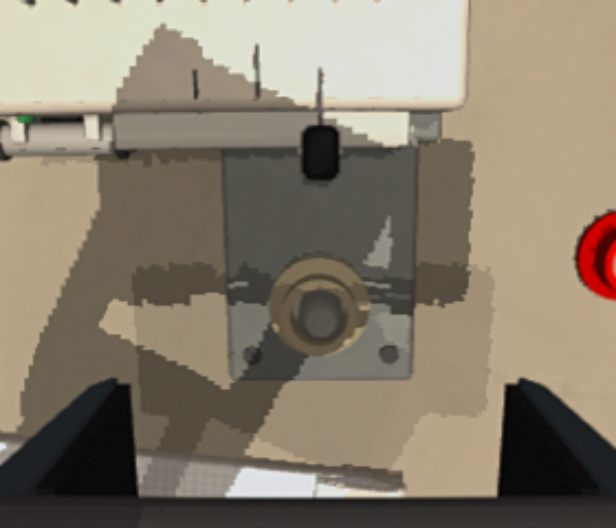

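Sleeve home: its collar circle is concentric with the spigot at crop (320,312), and the measured axis is within 1 mm of the seat. The tab is at (320,152) at zero travel, with the long half-open line at (257,70). Going to the tab.

>>> send_rows(targets=[[[0, 0, 0, 0.168, 0.022, 0, -1], [0, 0, 0, 0.168, 0.022, 0, -1], [0, 0, 0, 0, 0, -0.2, -1], [0, 0, 0, 0, 0, -0.2, -1], [0, 0, 0, 0, 0, -0.05, -1], [0, 0, 0, 0, 0, -0.03, -1], [0, 0, 0, 0, 0, 0, -1], [0, 0, 0, 0, 0, 0, -1]]])

```text
time_s: 12.5
ee_pos: [547.8, -144.0, 94.1]
ee_rot: [179.9, -0.2, 7.2]
force: [-0.9, 0.2, 0.3]
gripper_width: 91.3
gripper_force: 0.0
```

>>> send_rows(targets=[[[0, 0, 0, 0, 0, 0, 1], [0, 0, 0, 0, 0, 0, 1], [0, 0, 0, 0, 0, 0, 1], [0, 0, 0, 0, 0, 0, 1], [0, 0, 0, 0, 0, 0, 1], [0, 0, 0, 0, 0, 0, 1], [0, 0, 0, 0, 0, 0, 1], [0, 0, 0, 0, 0, 0, 1], [0, 0, 0, 0, 0, 0, 1], [0, 0, 0, 0, 0, 0, 1]]], grip_force=30)

```text
time_s: 13.5
ee_pos: [546.6, -143.6, 92.3]
ee_rot: [180.0, 0.0, 7.2]
force: [0.5, -0.1, -0.2]
gripper_width: 13.6
gripper_force: 0.0
```

>>> send_rows(targets=[[[0, 0, 0, 0, 0, 0, 1], [0, 0, 0, 0, 0, 0, 1], [0, 0, 0, 0, 0, 0, 1], [0, 0, 0, 0, 0, 0, 1]]])

```text
time_s: 13.9
ee_pos: [546.6, -144.0, 92.4]
ee_rot: [180.0, -0.0, 7.2]
force: [0.5, -3.6, -0.5]
gripper_width: 11.5
gripper_force: 30.0
```

>>> send_rows(targets=[[[0, 0, 0, -0.002, 0.0155, 0, 1], [0, 0, 0, -0.002, 0.0155, 0, 1], [0, 0, 0, -0.002, 0.0155, 0, 1], [0, 0, 0, -0.002, 0.0155, 0, 1], [0, 0, 0, -0.002, 0.0155, 0, 1], [0, 0, 0, -0.002, 0.0155, 0, 1], [0, 0, 0, -0.002, 0.0155, 0, 1], [0, 0, 0, 0, 0, 0, 1], [0, 0, 0, 0, 0, 0, 1], [0, 0, 0, 0, 0, 0, 1]]])

```text
time_s: 14.9
ee_pos: [543.8, -122.2, 92.4]
ee_rot: [179.9, 0.0, 7.2]
force: [0.5, -6.2, -1.5]
gripper_width: 11.8
gripper_force: 30.0
```

```bash
python3 w.py w4.png; python3 m5.py
python3 - <<'E'
import sys; sys.path.insert(0,'.')
from h import *
for _ in range(3):
    s,p,d=snap('top','t4.png'); print(s['ee_pos'].round(2),s['force'].round(1))
a=cv2.imread('pics/w4.png')[60:300,140:420]; b=cv2.imread('pics/t4.png')[130:250,180:320]
cv2.imwrite('pics/w4c.png',np.hstack([cv2.resize(a,(400,343)),cv2.resize(b,(400,343),interpolation=cv2.INTER_CUBIC)]))
E
```

```text
[ 543.8 -122.2   92.4] [179.93   0.     7.21]
gate_tab 0.69 [283.4 252.8] [[ 544.6 -121.5   81. ]]
sleeve 0.66 [478.3 269.3] [[ 516.8 -297.5    0. ]]
57 102 [ 478.6 -137.8   60.9] 1.18 ((478.0896911621094, -139.13735961914062), 9.595064163208008)
43 113 [ 473.6 -134.3   45.4] 1.45 ((472.9656066894531, -137.29275512695312), 10.573054313659668)
tab 476 [ 553.2 -127.1  111.4] ((552.61767578125, -127.41336059570312), (8.825461387634277, 26.251365661621094), 72.87336730957031)
[ 543.84 -122.26   92.38] [ 0.1 -7.  -2.1]
[ 543.8  -122.27   92.36] [-0.2 -7.  -1.7]
[ 543.81 -122.25   92.37] [-0.  -6.2 -1.9]
```

View pics/w4c.png

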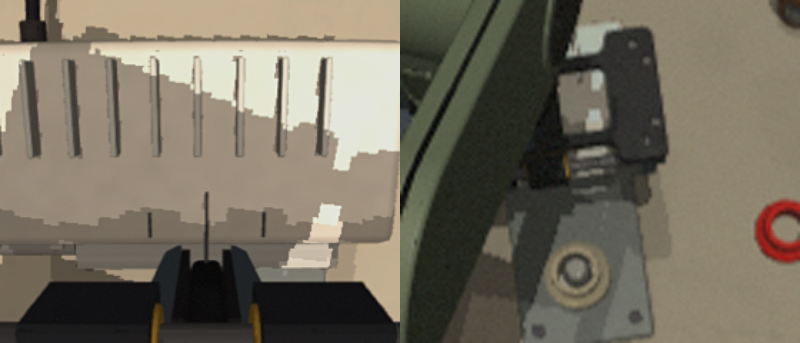

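The tab sits on the long middle line at (206,230), and the 6–7 N pull matches the spring at half travel. The sleeve is still seated at (577,275) in the right-hand view. Handing in.

```bash
python3 -c "
from workcell import env
print(env.job_done())"
```

```text
the job is handed in; nothing more can be done
None
```

The job is handed in, with no verdict returned: the beige sleeve is home on the spigot and let go, and the gripper is still holding the tab at the half-open line, about 22 mm of travel with a 6–7 N spring load.

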